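# Slide a test coupon home in the bench tester

## Robot

A 6-joint arm with a two-finger parallel gripper is mounted at the origin on a cart in front of the work surface, level with it; the furniture and walls round the work are solid. World frame = base frame: x ahead of the robot, y to its left, z up, the work surface at z = 0. Lengths are in m, angles in degrees, forces in N, time in s.
With the tool pointing down it reaches from about 0.35 to 0.725 m from the base axis. Payload 4.3 kg.
Tool frame: the origin (TCP) lies at the very end of the fingers, on their centre line; the grasp point (between the pads) lies behind it (bot.grasp_offset is the z of the grasp point in the tool frame, in m); z points along the fingers, y is the line along which they close (so a half turn about z gives the same grasp; the last joint's range is limited). The gripper opens to 85 mm and grips with 20 to 120 N. Pads are 22 mm wide; open, the fingers measure 114 mm over their backs; the gripper's body (76 mm by 85 mm) begins 54 mm behind the grasp point. The pads swing forward as they close: fully open they stand 13 mm farther back than shut.
Start: joints at [69.024, 21.618, 4.641, 73.018, 0, 83.68], TCP at [0.145, 0.556, 0.231] pointing down, gripper open.
Joint ranges: [-156.06, 156.06], [-48.1, 94.91], [-58.44, 69.94], [-101.28, 121.22], [-78.64, 73.56], [-180, 180]. Speed limits (degrees/s): [147.25, 147.25, 180, 180, 180, 180].

## Interface

Orientations are given as [roll, pitch, yaw] about the fixed x, y, z axes, in that order (R = Rz(yaw) Ry(pitch) Rx(roll)).
In Python, from cell import bot, vision gives the robot as it stands.
- The arm moves only by the tool send_rows, never from a script. Its argument "deltas" is a list of rows, each an object with "dp": the shift along the tool's x, y, z each as a share of 0.4 m, from -1 to 1, a list of three; "dr": the turn, a rotation vector about the tool's x, y, z each as a share of 180 degrees, from -1 to 1, a list of three; "jaw": the closure, from 0 (fully open) to 1 (shut). A call has 1 to 20 rows; each row is the pose to reach, as a shift and turn from the pose commanded when the call began, along the tool's axes at that moment, turning the shorter way round; what a row does not reach only later rows make up. A row lasts 1/10 s, in which the tool goes at most 50 mm and 8.59 degrees, less where a joint would pass 70% of its speed; a pose out of reach is approached as far as the arm can. A call with a number of a shift or a turn outside -1 to 1 is refused whole. A call with a gripper value outside its range is refused whole. The fingers move at their own pace and stop on an object; "grip_force" is the grip in N (left out, the last holds). Time passes only in rows, so rows that repeat a pose let the fingers close. It gives the time, the measured TCP pose, the force, the opening and the grip force at its end, in the units of the state.
- bot.state(): the state, without advancing time (a new reading comes with each control period).
- vision.read_camera(name): name is "side" or "top" or "wrist"; returns a dict with "image" (384x512x3 uint8, red, green, blue), "mtx" (3x3 intrinsics, pixels), "camera_from_world" (4x4, takes a point from world to camera coordinates). Camera axes: x right, y down, z forward; pixel columns grow to the right and rows downward; lengths in m; the calibration is good to about 2 mm. The wrist camera is an equidistant fisheye: a pixel r from the principal point sees the ray r / f radians off the axis. A picture is of the moment at which its call begins. There is no depth.
- bot.close_job(): hands the job in; it is judged then, once.
Trained networks look in a picture, given as the dict that the camera call returned (one of the last four; its "shot" number tells which), for a name from the list of things; names that differ only in an ending like _2 or _b are one class to them, and where a whole thing is asked for, a point or a joint stands for the part that bears it (a point fixed in the world has none). Each returns a list of dicts, best first, with "confidence" (0 to 1); they miss things now and then, are a little off and sometimes report something else, mostly with a low value. They report only what shows in the picture. A call takes as long as a camera call. They do not tell look-alikes from the thing itself.
- vision.find_in(picture, label): "xy" ([column, row] in pixels, amid what is visible of it).
- vision.cut_out(picture, label): "pixels" (384x512 bool, what is visible of it) and "xy" ([column, row] in pixels, amid what is visible of it).
The state is a dict: "clock": time; "joint_pos": joint angles; "dq": joint speeds; "tau": joint torques, N m; "position": TCP position; "ee_rot": TCP orientation; "contact_force": force on the tool from outside, world axes, zero at the start; "moment": the same for the moment, N m; "opening": finger opening in m; "grip_force": force on a finger pad.
Only numpy, scipy, OpenCV 4.12 (cv2) and the standard library are available. Lean on these libraries where they do the work, as an engineer would, in place of code of your own. Each camera call takes 0.05 s, during which the arm holds its last target. There are 200 camera calls.

## Task

Load the green test coupon into the bench tester: press gently on its flat top face and drag it along the deck and down the sloping platen, turning it square to the slot, until it is under the white hood and has pushed the orange carriage fully back to its stop. Touch down slowly, keep a light, steady press and never lift it; a knock or hard press cracks it. Keep off its brass edge contacts, leave the bench things alone, and let go of it at the end.

Things in the scene. Friction and masses are not known exactly. Their poses are not given: they have to be found in the camera images.
- tester: Bench tester, fixed: box 230 (x) x 110 (y) x 55 mm on levelling feet of differing height. Origin: centre of the box's underside. x points along its deck into the slot, z up. The deck is level, 55 mm above the origin, up to x = -30 mm (grey); beyond, a bright metal platen falls toward the slot at a slope set differently each time, 0.01 to 0.048 rad. White hood over x = +65 to +115 mm, its top 72.5 mm above the origin.
- slot_mouth (a point): Middle of the slot's entrance under the front of the hood (tester x = +65 mm), level with the grey deck; axes as the tester's. The slot runs to +x, 66.5 mm wide; its roof is 5.5 mm above the grey deck's level. In front of it two black lead-in guides, as high, widen from the slot's width to about 90 mm at tester x = +37 mm.
- carriage (a joint): Orange carriage in the slot, which the coupon's leading edge pushes along the tester's +x. 0 = forward, front face at tester x = +75 mm; 0.014 m = fully back against its stop. It drags with about 3 N of friction and stays where it is left. Its orange pin, in the slit of the hood, moves with it; fully back it stands at the red marks.
- carriage_face (a point): Middle of the carriage's front face, 2 mm above the grey deck's level.
- coupon: Green test coupon, loose: stiff flat plate 80 (x) x 64 (y) x 3 mm, 60 to 100 g, lying flat on the deck. Origin: centre of its underside. An 80 mm side runs along the slot, either end first. Fully home its centre is at tester x = +49 mm. It slides easily on the deck (friction about 0.15); its matt face grips fingertips well (about 0.9). It cracks above 40 N, blows included: touch down slower than 10 mm/s; 10 to 15 N is ample.
- coupon_top (a point): Centre of the coupon's top face, 3 mm above its underside.
- coupon_edge: Brass-coloured contact strip, 4 mm wide, all round the coupon's edge (the plain green face inside it is 72 x 56 mm and stands 0.4 mm above the strip). Same origin and axes as the coupon. Fingers must not touch it.
- tape: Beige tape roll lying flat, 68 mm across, 19 mm high; bystander. Origin: centre of its underside.
- coupling: Small brass coupling, 22 mm across, 25 mm high; bystander. Origin: centre of its underside.
- tub: Blue parts tub, 69 mm across, 30 mm high; bystander. Origin: centre of its underside.
- nut: Pale knurled thumb nut, 26 mm across, 17 mm high; bystander. Origin: centre of its underside.
Things that resemble listed ones, but are neither listed nor needed, are in the scene too. There is more than one size of the coupon; the one meant has the size given above.

How it is judged:
By the outcome, as a careful person would: the job done as asked, in the order asked, and still so for the second after the job is handed in, with the robot touching nothing.
It also fails if it takes over 58 s, if anything falls off the work surface, if the arm or the gripper's body presses on something with over 40 N, if the wrist force passes 120 N, or if a joint passes its speed limit or range.

## Working session

There is one attempt and no reset: what is moved stays moved. The work goes in short steps, Python scripts to look and compute and a tool call to move; the robot and the scene stay as the last step left them, time stands still between calls to the robot, and variables do not carry over. Pictures are saved under pics/ and viewed, at most 10 in all, crops included, and the job is handed in when it is done.

Besides the shell and the picture viewer there is one more tool, called after "Call:" by a JSON object that holds its "name" and its "arguments", one argument or row to a line. send_rows: Moves the arm, as the interface text tells. Shift numbers are shares of 0.4 m and turn numbers shares of 180 degrees, none past 1 either way. Its arguments: {"type":"object","properties":{"deltas":{"type":"array","items":{"type":"object","properties":{"dp":{"type":"array","items":{"type":"number","minimum":-1,"maximum":1}},"dr":{"type":"array","items":{"type":"number","minimum":-1,"maximum":1}},"jaw":{"type":"number"}}}},"grip_force":{"type":"number"}},"required":["deltas"]}

```bash
mkdir -p pics; ls
cat > h.py <<'E'
from cell import bot, vision
import numpy as np, cv2
from scipy.spatial.transform import Rotation as R
def ray(p,uv):
    K=p["mtx"];T=np.array(p["camera_from_world"]);u=np.atleast_2d(np.array(uv,float))
    x=(u[:,0]-K[0][2])/K[0][0];y=(u[:,1]-K[1][2])/K[1][1]
    if p.get("fish"):
        r=np.hypot(x,y)+1e-12;d=np.c_[np.sin(r)*x/r,np.sin(r)*y/r,np.cos(r)]
    else: d=np.c_[x,y,np.ones_like(x)]
    Rm=T[:3,:3];return -Rm.T@T[:3,3],d@Rm
def onz(p,uv,z):
    c,d=ray(p,uv);s=(z-c[2])/d[:,2];return c+d*s[:,None]
def cam(n):
    p=vision.read_camera(n);p["fish"]=n=="wrist";return p
def proj(p,X):
    T=np.array(p["camera_from_world"]);q=np.atleast_2d(X)@T[:3,:3].T+T[:3,3];K=p["mtx"]
    if p["fish"]:
        r=np.hypot(q[:,0],q[:,1])+1e-12;th=np.arctan2(r,q[:,2]);a=q[:,0]/r*th;b=q[:,1]/r*th
    else: a=q[:,0]/q[:,2];b=q[:,1]/q[:,2]
    return np.c_[a*K[0][0]+K[0][2],b*K[1][1]+K[1][2]]
def save(p,n,crop=None,s=1):
    im=p["image"][:,:,::-1]
    if crop: im=im[crop[1]:crop[3],crop[0]:crop[2]]
    cv2.imwrite("pics/"+n+".png",cv2.resize(im,None,fx=s,fy=s,interpolation=cv2.INTER_CUBIC))
E
python3 - <<'E'
from h import *
np.set_printoptions(precision=4,suppress=True)
print(bot.state(),bot.grasp_offset)
ims=[]
for n in ["top","side","wrist"]:
    p=cam(n);save(p,n+"0",s=1.5)
    T=np.array(p["camera_from_world"]);print(n,"pos",-T[:3,:3].T@T[:3,3],p["mtx"][0])
    for l in ["tester","coupon","coupon_edge","carriage","slot_mouth"]:
        try:
            for d in vision.find_in(p,l)[:4]: print(n,l,d, onz(p,d["xy"],0.06))
        except Exception as e: print(l,e)
E
```

```text
pics
{'clock': 0.0, 'joint_pos': array([69.0237, 21.6616,  4.5628, 73.0192,  0.0003, 83.6789]), 'dq': array([-0.0396, -0.0539, -0.0197,  0.0037, -0.0129, -0.0285]), 'tau': array([ -0.0011, -46.3609,  26.9874,   0.021 ,  -0.0002,   0.    ]), 'position': array([0.1452, 0.5557, 0.2304]), 'ee_rot': array([-179.8827,   -0.0133,  165.3448]), 'contact_force': array([-0.7156,  0.683 , -0.0675]), 'moment': array([-0.0489, -0.0261, -0.0496]), 'grip_force': 0.0, 'opening': 0.08537323562178752} -0.0187
top pos [ 0.3519 -0.0207  0.9128] [376.3785   0.     255.9216]
top tester {'xy': [243.2, 185.5], 'confidence': 0.98} [[0.4786 0.0261 0.06  ]]
top coupon {'xy': [275.1, 184.7], 'confidence': 0.91} [[ 0.4787 -0.047   0.06  ]]
top coupon {'xy': [157.4, 220.1], 'confidence': 0.61} [[0.4037 0.2229 0.06  ]]
top coupon_edge {'xy': [273.1, 176.2], 'confidence': 0.77} [[ 0.4986 -0.0429  0.06  ]]
top carriage {'xy': [236.8, 183.9], 'confidence': 0.24} [[0.4827 0.0408 0.06  ]]
top slot_mouth {'xy': [239.5, 186.2], 'confidence': 0.61} [[0.4772 0.0346 0.06  ]]
side pos [ 0.0063 -0.7052  0.4707] [453.0511   0.     252.3927]
side tester {'xy': [253.4, 201.8], 'confidence': 0.92} [[ 0.4388 -0.0425  0.06  ]]
side coupon {'xy': [268.4, 198.3], 'confidence': 0.6} [[ 0.4731 -0.0446  0.06  ]]
side coupon {'xy': [180.8, 180.0], 'confidence': 0.55} [[0.3575 0.1209 0.06  ]]
side coupon_edge {'xy': [267.4, 208.9], 'confidence': 0.73} [[ 0.4463 -0.0807  0.06  ]]
side carriage {'xy': [235.5, 174.9], 'confidence': 0.5} [[0.4737 0.0866 0.06  ]]
side slot_mouth {'xy': [256.7, 201.5], 'confidence': 0.94} [[ 0.4451 -0.0446  0.06  ]]
wrist pos [0.0656 0.5764 0.3745] [297.3186   0.     256.7468]
wrist tester {'xy': [34.4, 354.5], 'confidence': 0.66} [[ 0.4159 -0.0226  0.06  ]]
wrist slot_mouth {'xy': [32.9, 354.4], 'confidence': 0.84} [[ 0.4162 -0.0287  0.06  ]]
```

Run:
```python
import cv2
a=cv2.imread("pics/top0.png");b=cv2.imread("pics/side0.png")
c=cv2.resize(a[150:450,150:550],(800,600),interpolation=cv2.INTER_CUBIC);cv2.imwrite("pics/top0c.png",c)
c=cv2.resize(b[180:420,210:530],(800,600),interpolation=cv2.INTER_CUBIC);cv2.imwrite("pics/side0c.png",c)
```

```text
(no output)
```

View pics/top0c.png

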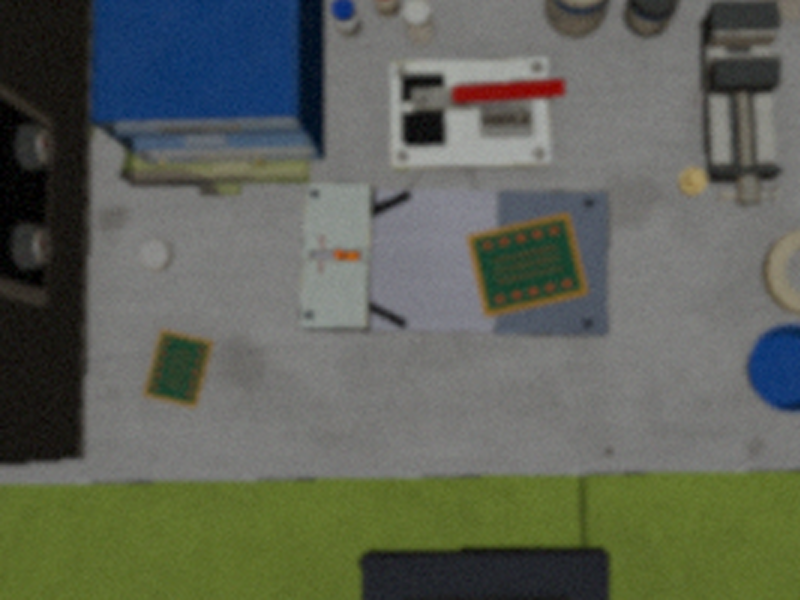

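View pics/side0c.png

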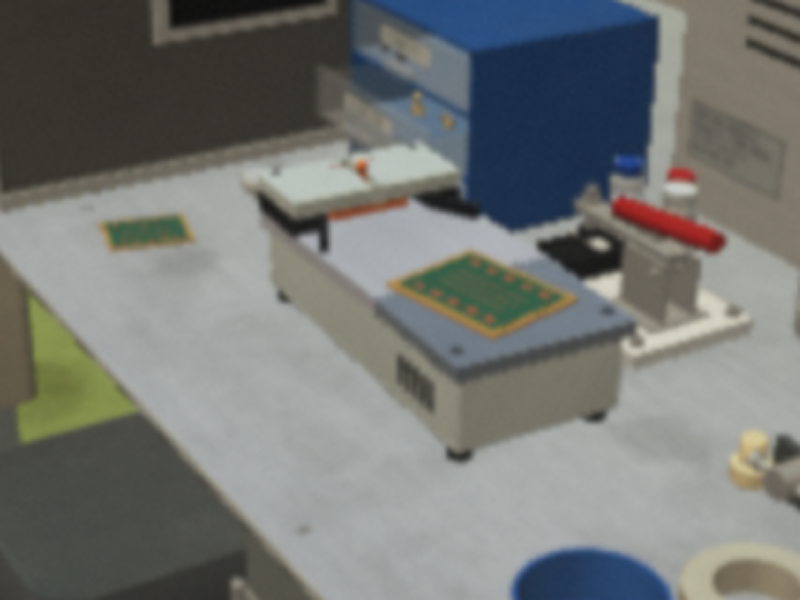

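The top view shows the tester with its hood on the left (crop 301–371, 183–328). The full-size coupon lies across the deck and platen (corners 469,235 / 571,214 / 587,294 / 488,314); the small green one at (178,368) is the look-alike. The side view confirms the carriage is forward, with the coupon corners at (390,285), (472,252), (576,297) and (493,333).

```bash
cat > fit.py <<'E'
from h import *
from scipy.optimize import least_squares
np.set_printoptions(precision=4,suppress=True)
def H(q):  # x,y,z,rx,ry,yaw
    return R.from_euler('xyz',q[3:6]).as_matrix(),np.array(q[:3])
E
python3 - <<'E'
from fit import *
t=cam("top");s=cam("side")
ft=lambda a:(np.array(a,float)+.5)/3+100-.5
fs=lambda a:np.c_[(np.array(a,float)[:,0]+.5)/3.75+140-.5,(np.array(a,float)[:,1]+.5)/3.75+120-.5]
T=[([-.115,-.055,.055],(608,192)),]
# tester y: x->world +y, z up => y-> world -x
Tt=[((-.115,-.055,.055),(608,192)),((-.115,.055,.055),(608,333)),((.115,-.055,.0725),(306,183)),((.115,.055,.0725),(301,328)),((.065,-.055,.0725),(371,184)),((.065,.055,.0725),(369,328)),((-.03,-.055,.055),(498,191)),((-.03,.055,.055),(496,331))]
Ts=[((-.115,.055,.055),(458,366)),((-.115,-.055,.055),(633,320)),((.065,.055,.0725),(297,208)),((.065,-.055,.0725),(459,174)),((.115,-.055,.0725),(414,146)),((.115,.055,.0725),(254,178)),((-.03,.055,.055),(380,306))]
C=[(.04,.032,.003),(.04,-.032,.003),(-.04,-.032,.003),(-.04,.032,.003)]
Ct=[(488,314),(469,235),(571,214),(587,294)];Cs=[(390,285),(472,252),(576,297),(493,333)]
def res(q,full=False):
    Rt,pt=H(q);P=lambda L:np.array(L)@Rt.T+pt
    a=proj(t,P([x for x,_ in Tt]))-ft([y for _,y in Tt]);b=proj(s,P([x for x,_ in Ts]))-fs([y for _,y in Ts])
    c,sn=np.cos(q[8]),np.sin(q[8]);Rc=np.array([[c,-sn,0],[sn,c,0],[0,0,1]])
    X=P(np.array(C)@Rc.T+[q[6],q[7],.055])
    d=proj(t,X)-ft(Ct);e=proj(s,X)-fs(Cs)
    if full: print(a,b,d,e,sep="\n")
    return np.r_[a.ravel(),b.ravel(),d.ravel(),e.ravel(),q[3]/.02,q[4]/.02]
# yaw = 90
o=least_squares(res,[.478,.026,.012,0,0,np.pi/2,-.05,0,0],x_scale=[.01]*3+[.02]*3+[.01,.01,.1],loss='soft_l1')
res(o.x,True);print(o.x,np.degrees(o.x[[3,4,5,8]]))
np.save("q.npy",o.x)
Rt,pt=H(o.x);print("deck centre ridge z",Rt@[-.03,0,.055]+pt,"coupon top",Rt@[o.x[6],o.x[7],.058]+pt)
E
```

```text
[[ 0.0774 -0.4016]
 [ 0.149   0.4033]
 [-0.0657  0.4208]
 [-0.0677  0.267 ]
 [ 0.1153  0.2129]
 [-0.5129  0.5201]
 [-0.2651 -0.2877]
 [-0.158   0.6386]]
[[ 0.368   0.4559]
 [ 1.9248 -0.267 ]
 [-0.5947 -0.1329]
 [ 0.3394 -0.23  ]
 [ 1.123   0.1292]
 [ 0.7969  0.0459]
 [-1.1888 -1.535 ]]
[[-1.1092  0.8324]
 [-0.501  -0.0847]
 [-0.2668 -0.3339]
 [ 0.4892  0.2099]]
[[-0.5624 -0.1585]
 [ 0.3897 -0.0879]
 [ 0.9866  0.6391]
 [ 0.2093  0.8934]]
[ 0.4757  0.0049  0.0048  0.0007  0.0185  1.5355 -0.0538  0.003   0.2193] [ 0.0421  1.0585 87.98   12.5651]
deck centre ridge z [ 0.4747 -0.024   0.0603] coupon top [ 0.4709 -0.0477  0.0638]
```

Call:
{"name": "send_rows", "arguments": {
  "deltas": [
    {"dp": [-0.463, -0.783, 0], "dr": [0, 0, -0.139], "jaw": 1},
    {"dp": [-0.463, -0.783, 0], "dr": [0, 0, -0.139], "jaw": 1},
    {"dp": [-0.463, -0.783, 0], "dr": [0, 0, -0.139], "jaw": 1},
    {"dp": [-0.463, -0.783, 0], "dr": [0, 0, -0.139], "jaw": 1},
    {"dp": [-0.463, -0.783, 0], "dr": [0, 0, -0.139], "jaw": 1},
    {"dp": [-0.463, -0.783, 0], "dr": [0, 0, -0.139], "jaw": 1},
    {"dp": [-0.463, -0.783, 0], "dr": [0, 0, -0.139], "jaw": 1},
    {"dp": [-0.463, -0.783, 0], "dr": [0, 0, -0.139], "jaw": 1},
    {"dp": [-0.463, -0.783, 0], "dr": [0, 0, -0.139], "jaw": 1}
  ],
  "grip_force": 30
}}

```text
clock: 1.9
position: [0.2458, 0.2049, 0.2315]
ee_rot: [180.0, 0.0, -169.9]
contact_force: [-0.7, 0.7, 0.1]
opening: 0.0003
grip_force: 0.0
```

Call:
{"name": "send_rows", "arguments": {
  "deltas": [
    {"dp": [-0.535, -0.616, 0.075], "jaw": 1},
    {"dp": [-0.535, -0.616, 0.075], "jaw": 1},
    {"dp": [-0.535, -0.616, 0.075], "jaw": 1},
    {"dp": [-0.535, -0.616, 0.075], "jaw": 1},
    {"dp": [-0.535, -0.616, 0.075], "jaw": 1},
    {"dp": [-0.535, -0.616, 0.075], "jaw": 1},
    {"dp": [-0.535, -0.616, 0.075], "jaw": 1},
    {"dp": [-0.535, -0.616, 0.075], "jaw": 1},
    {"dp": [-0.535, -0.616, 0.075], "jaw": 1}
  ]
}}

```text
schema error: expected keys dp, dr, jaw
```

Run:
```python
from fit import *
w=cam("wrist");np.savez("w1.npz",**{k:v for k,v in w.items()})
q=np.load("q.npy");Rt,pt=H(q)
T=np.array(w["camera_from_world"]);print("cam",-T[:3,:3].T@T[:3,3],T[:3,:3])
print(bot.state()["position"])
P=lambda X:proj(w,np.array(X)@Rt.T+pt)
print(P([(-.115,-.055,.055),(-.115,.055,.055),(.115,-.055,.0725),(.115,.055,.0725),(.065,-.055,.0725),(.065,.055,.0725)]))
a=P([(x,y,.055) for x in (-.13,.13) for y in (-.07,.07)]);print(a.min(0),a.max(0))
cv2.imwrite("pics/w1.png",cv2.resize(w["image"][:,:,::-1],(800,600),interpolation=cv2.INTER_CUBIC))
```

```text
cam [0.1644 0.1901 0.3746] [[-0.1742  0.9847  0.0004]
 [ 0.9341  0.1651  0.3166]
 [ 0.3117  0.0556 -0.9485]]
[0.2457 0.2061 0.2316]
[[ 45.6551 299.6831]
 [ 35.1518 246.0548]
 [168.4002 345.6892]
 [171.4589 293.5001]
 [137.2847 338.1225]
 [135.5764 284.9488]]
[ 26.8579 235.1465] [185.9091 345.5096]
```

View pics/w1.png

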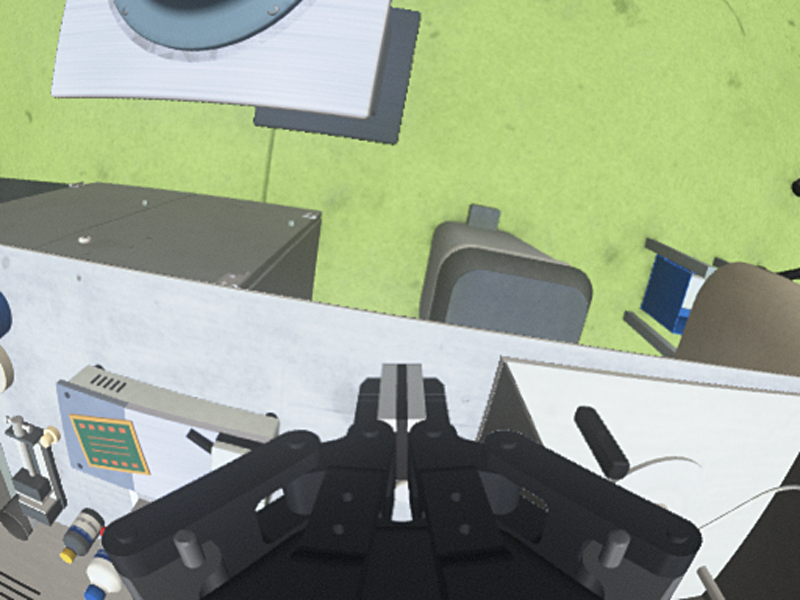

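The wrist view shows the tester at lower left (corners near 60,385 to 275,440) and the hand blocking the bottom centre. The move was refused because every row needs `dr`, so I'll resend it.

Call:
{"name": "send_rows", "arguments": {
  "deltas": [
    {"dp": [-0.6, -0.656, 0.075], "dr": [0, 0, 0], "jaw": 1},
    {"dp": [-0.6, -0.656, 0.075], "dr": [0, 0, 0], "jaw": 1},
    {"dp": [-0.6, -0.656, 0.075], "dr": [0, 0, 0], "jaw": 1},
    {"dp": [-0.6, -0.656, 0.075], "dr": [0, 0, 0], "jaw": 1},
    {"dp": [-0.6, -0.656, 0.075], "dr": [0, 0, 0], "jaw": 1},
    {"dp": [-0.6, -0.656, 0.075], "dr": [0, 0, 0], "jaw": 1},
    {"dp": [-0.6, -0.656, 0.075], "dr": [0, 0, 0], "jaw": 1},
    {"dp": [-0.6, -0.656, 0.075], "dr": [0, 0, 0], "jaw": 1},
    {"dp": [-0.6, -0.656, 0.075], "dr": [0, 0, 0], "jaw": 1},
    {"dp": [-0.6, -0.656, 0.075], "dr": [0, 0, 0], "jaw": 1}
  ]
}}

```text
clock: 2.95
position: [0.528, -0.0067, 0.201]
ee_rot: [179.9, -0.1, -169.5]
contact_force: [-0.7, -0.1, 0.4]
opening: 0.0
grip_force: 0.0
```

Run:
```python
from fit import *
w=cam("wrist");np.savez("w1.npz",**{k:v for k,v in w.items()})
q=np.load("q.npy");Rt,pt=H(q)
print(bot.state()["position"],bot.state()["ee_rot"],bot.state()["contact_force"])
P=lambda X:proj(w,np.array(X)@Rt.T+pt)
a=P([(x,y,.055) for x in (-.13,.13) for y in (-.07,.07)]);print(a.min(0),a.max(0))
x0=int(max(0,a[:,0].min()));y0=int(max(0,a[:,1].min()));print(x0,y0)
# 266x200 crop x3
save(w,"w2",(x0,y0,min(512,x0+266),min(384,y0+200)),3)
```

```text
[ 0.5277 -0.0067  0.2013] [ 179.9537   -0.0454 -169.5021] [0.3948 1.3314 0.6815]
[140.5156  32.9156] [413.9232 217.7361]
140 32
```

View pics/w2.png

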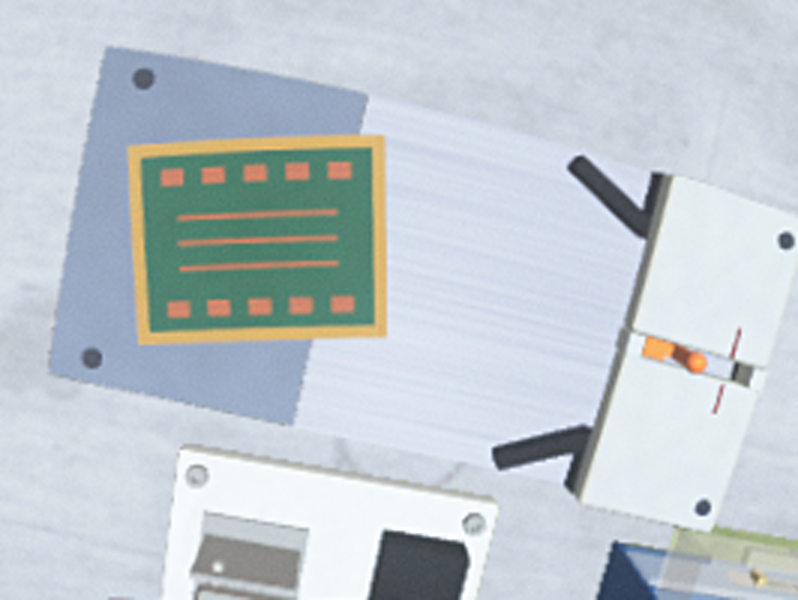

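The wrist view is clear. It shows the deck corners (107,46) and (49,375), the ridge ends (368,94) and (295,426), the hood front (667,176)–(580,497), and the coupon corners (128,146), (384,136), (386,335), (140,345). I'll refine the joint fit with these points.

Run:
```python
from fit import *
t=cam("top");s=cam("side");w=dict(np.load("w1.npz"));w["fish"]=True
ft=lambda a:(np.array(a,float)+.5)/3+100-.5
fs=lambda a:np.c_[(np.array(a,float)[:,0]+.5)/3.75+140-.5,(np.array(a,float)[:,1]+.5)/3.75+120-.5]
fw=lambda a:(np.array(a,float)+.5)/3+[140,32]-.5
Tt=[((-.115,-.055,.055),(608,192)),((-.115,.055,.055),(608,333)),((.115,-.055,.0725),(306,183)),((.115,.055,.0725),(301,328)),((.065,-.055,.0725),(371,184)),((.065,.055,.0725),(369,328)),((-.03,-.055,.055),(498,191)),((-.03,.055,.055),(496,331))]
Ts=[((.065,.055,.0725),(297,208)),((.065,-.055,.0725),(459,174)),((.115,-.055,.0725),(414,146)),((.115,.055,.0725),(254,178))]
Tw=[((-.115,.055,.055),(107,46)),((-.115,-.055,.055),(49,375)),((-.03,.055,.055),(368,94)),((-.03,-.055,.055),(295,426)),((.065,.055,.0725),(672,175)),((.065,-.055,.0725),(582,497)),((.115,-.055,.0725),(714,530))]
C=[(.04,.032,.003),(.04,-.032,.003),(-.04,-.032,.003),(-.04,.032,.003)]
Ct=[(488,314),(469,235),(571,214),(587,294)];Cs=[(390,285),(472,252),(576,297),(493,333)];Cw=[(384,136),(386,335),(140,345),(128,146)]
cams=[(t,ft,Tt,Ct,1),(s,fs,Ts,Cs,1),(w,fw,Tw,Cw,2)]
def res(q,full=False):
    Rt,pt=H(q);P=lambda L:np.array(L)@Rt.T+pt
    c,sn=np.cos(q[8]),np.sin(q[8]);Rc=np.array([[c,-sn,0],[sn,c,0],[0,0,1]])
    X=P(np.array(C)@Rc.T+[q[6],q[7],.055]);out=[]
    for i,(p,f,L,Cc,k) in enumerate(cams):
        o=q[9+3*i:12+3*i]
        a=proj(p,P([x for x,_ in L])+o)-f([y for _,y in L]);d=proj(p,X+o)-f(Cc)
        if full: print(np.c_[a,],d,o)
        out+=[k*a.ravel(),k*d.ravel(),o/.0012]
    return np.concatenate(out+[q[3:5]/.02])
o=least_squares(res,np.r_[np.load("q.npy"),np.zeros(9)],x_scale=[.01]*3+[.02]*3+[.01,.01,.1]+[.001]*9,loss='soft_l1')
res(o.x,True);print(o.x[:9],np.degrees(o.x[[3,4,5,8]]))
cov=np.linalg.inv(o.jac.T@o.jac);print("sd",np.sqrt(np.diag(cov))[:9]*.5)
np.save("q2.npy",o.x)
Rt,pt=H(o.x);print("ridge",Rt@[-.03,0,.055]+pt,"coupon top",Rt@[o.x[6],o.x[7],.058]+pt)
```

```text
[[ 0.2266 -0.3171]
 [ 0.1644  0.5283]
 [ 0.0047  0.2327]
 [-0.0403  0.1826]
 [ 0.2345  0.0959]
 [-0.4557  0.494 ]
 [-0.1289 -0.3219]
 [-0.121   0.6663]] [[-0.5749  0.913 ]
 [-0.4441  0.0578]
 [-0.3255 -0.7433]
 [ 0.8836 -0.277 ]] [ 0.0011 -0.0004 -0.0001]
[[-1.1068 -0.242 ]
 [-0.0683 -0.6276]
 [ 0.7632 -0.3726]
 [ 0.3428 -0.1799]] [[-0.9316  0.1189]
 [-0.2971 -0.2212]
 [ 0.7308  0.428 ]
 [ 0.3518  1.1117]] [ 0.      0.0001 -0.0001]
[[-0.0607  0.2353]
 [ 0.0689  0.1263]
 [ 0.4887  0.0346]
 [ 0.2514 -0.0397]
 [ 0.137  -1.553 ]
 [-0.6078  1.3258]
 [-0.8802 -0.3515]] [[ 0.0298 -0.3183]
 [ 0.2873  0.6051]
 [-0.4028 -0.1566]
 [ 0.0207  0.0786]] [-0.0012  0.0003  0.0002]
[ 0.4751  0.0055  0.0053 -0.0065  0.0133  1.5334 -0.0541  0.0025  0.2384] [-0.3701  0.7597 87.8551 13.6607]
sd [0.0006 0.0005 0.0005 0.0052 0.0041 0.0014 0.0002 0.0002 0.0031]
ridge [ 0.4736 -0.0238  0.0607] coupon top [ 0.4702 -0.0477  0.064 ]
```

Call:
{"name": "send_rows", "arguments": {
  "deltas": [
    {"dp": [0.16, -0.11, 0.2], "dr": [0.0056, -0.0017, 0], "jaw": 1},
    {"dp": [0.16, -0.11, 0.25], "dr": [0.0056, -0.0017, 0], "jaw": 1},
    {"dp": [0.16, -0.11, 0.28], "dr": [0.0056, -0.0017, 0], "jaw": 1},
    {"dp": [0.16, -0.11, 0.3], "dr": [0.0056, -0.0017, 0], "jaw": 1},
    {"dp": [0.16, -0.11, 0.313], "dr": [0.0056, -0.0017, 0], "jaw": 1},
    {"dp": [0.16, -0.11, 0.313], "dr": [0.0056, -0.0017, 0], "jaw": 1},
    {"dp": [0.16, -0.11, 0.313], "dr": [0.0056, -0.0017, 0], "jaw": 1}
  ]
}}

```text
clock: 3.8
position: [0.4761, -0.0631, 0.0779]
ee_rot: [-178.9, 0.5, -169.6]
contact_force: [0.3, 0.3, 0.2]
opening: -0.0001
grip_force: 0.0
```

Run:
```python
from fit import *
s=bot.state();print(s["position"],s["ee_rot"],s["contact_force"],s["moment"])
w=cam("wrist");q=np.load("q2.npy");Rt,pt=H(q)
c,sn=np.cos(q[8]),np.sin(q[8]);Rc=np.array([[c,-sn,0],[sn,c,0],[0,0,1]])
o=q[15:18]
C=np.array([(.04,.032,.003),(.04,-.032,.003),(-.04,-.032,.003),(-.04,.032,.003)])
a=proj(w,(C@Rc.T+[q[6],q[7],.055])@Rt.T+pt+o)
b=proj(w,s["position"][None]+o); print(a,b)
im=w["image"].copy()
cv2.polylines(im,[np.int32(np.round(a))],True,(255,0,255),1);cv2.circle(im,tuple(np.int32(np.round(b[0]))),2,(255,0,0),-1)
w["image"]=im;save(w,"w3",(140,60,400,255),3)
```

```text
[ 0.4761 -0.0631  0.0779] [-178.9107    0.5203 -169.5657] [0.3104 0.2905 0.2052] [ 0.03    0.0238 -0.0211]
[[356.2291 177.6367]
 [345.3195 271.8372]
 [222.1497 275.65  ]
 [214.4461 179.8545]] [[258.1603 246.89  ]]
```

View pics/w3.png

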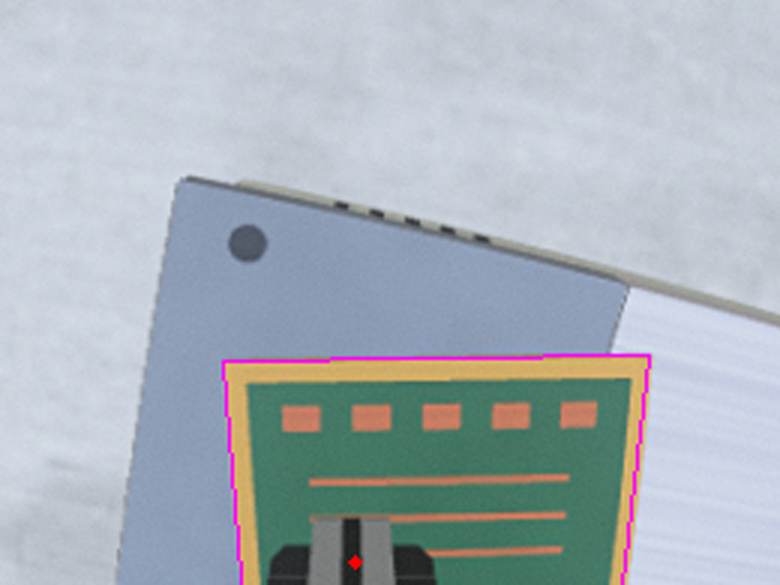

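The overlay sits on the coupon's brass edge to within a pixel. The fingertips at (350,540) are over the green face, well inside the strip. Now I'll descend slowly.

Call:
{"name": "send_rows", "arguments": {
  "deltas": [
    {"dp": [0.002, 0.002, 0.002], "dr": [0, 0, 0], "jaw": 1},
    {"dp": [0.004, 0.004, 0.004], "dr": [0, 0, 0], "jaw": 1},
    {"dp": [0.0065, 0.006, 0.006], "dr": [0, 0, 0], "jaw": 1},
    {"dp": [0.0065, 0.006, 0.008], "dr": [0, 0, 0], "jaw": 1},
    {"dp": [0.0065, 0.006, 0.01], "dr": [0, 0, 0], "jaw": 1},
    {"dp": [0.0065, 0.006, 0.012], "dr": [0, 0, 0], "jaw": 1},
    {"dp": [0.0065, 0.006, 0.014], "dr": [0, 0, 0], "jaw": 1},
    {"dp": [0.0065, 0.006, 0.016], "dr": [0, 0, 0], "jaw": 1},
    {"dp": [0.0065, 0.006, 0.018], "dr": [0, 0, 0], "jaw": 1},
    {"dp": [0.0065, 0.006, 0.02], "dr": [0, 0, 0], "jaw": 1},
    {"dp": [0.0065, 0.006, 0.022], "dr": [0, 0, 0], "jaw": 1},
    {"dp": [0.0065, 0.006, 0.024], "dr": [0, 0, 0], "jaw": 1},
    {"dp": [0.0065, 0.006, 0.025], "dr": [0, 0, 0], "jaw": 1},
    {"dp": [0.0065, 0.006, 0.025], "dr": [0, 0, 0], "jaw": 1}
  ]
}}

```text
clock: 5.25
position: [0.4707, -0.0615, 0.066]
ee_rot: [-179.0, 0.3, -169.6]
contact_force: [-0.2, -0.2, -0.7]
opening: -0.0003
grip_force: 0.0
```

```bash
cat > st.py <<'E'
from fit import *
import sys
s=bot.state();q=np.load("q2.npy");Rt,pt=H(q)
loc=Rt.T@(s["position"]-pt);print("t",s["clock"],"pos",s["position"]*1e3,"rot",s["ee_rot"],"F",s["contact_force"],"M",s["moment"],"| tester-frame mm",loc*1e3)
E
python3 st.py
```

```text
t 5.25 pos [470.739  -61.5353  65.9888] rot [-178.9982    0.3051 -169.6348] F [-0.1836 -0.2138 -0.6616] M [ 0.0158  0.0071 -0.0516] | tester-frame mm [-67.9004   1.4298  59.8293]
```

Call:
{"name": "send_rows", "arguments": {
  "deltas": [
    {"dp": [0, 0, 0.001], "dr": [0, 0, 0], "jaw": 1},
    {"dp": [0, 0, 0.002], "dr": [0, 0, 0], "jaw": 1},
    {"dp": [0, 0, 0.003], "dr": [0, 0, 0], "jaw": 1},
    {"dp": [0, 0, 0.003], "dr": [0, 0, 0], "jaw": 1}
  ]
}}

```text
clock: 5.65
position: [0.4709, -0.0615, 0.0656]
ee_rot: [-179.0, 0.3, -169.6]
contact_force: [-2.6, 0.8, 6.9]
opening: 0.0003
grip_force: 3.6
```

Call:
{"name": "send_rows", "arguments": {
  "deltas": [
    {"dp": [0, 0, 0.0006], "dr": [0, 0, 0], "jaw": 1},
    {"dp": [0, 0, 0.0012], "dr": [0, 0, 0], "jaw": 1},
    {"dp": [-0.0004, 0.0018, 0.0012], "dr": [0, 0, 0.002], "jaw": 1},
    {"dp": [-0.0012, 0.0055, 0.0012], "dr": [0, 0, 0.007], "jaw": 1},
    {"dp": [-0.002, 0.009, 0.0012], "dr": [0, 0, 0.012], "jaw": 1},
    {"dp": [-0.0028, 0.0127, 0.0012], "dr": [0, 0, 0.017], "jaw": 1},
    {"dp": [-0.0036, 0.0164, 0.0012], "dr": [0, 0, 0.022], "jaw": 1},
    {"dp": [-0.0044, 0.02, 0.0012], "dr": [0, 0, 0.027], "jaw": 1},
    {"dp": [-0.0053, 0.0237, 0.0012], "dr": [0, 0, 0.032], "jaw": 1},
    {"dp": [-0.0061, 0.0274, 0.0012], "dr": [0, 0, 0.037], "jaw": 1},
    {"dp": [-0.0069, 0.031, 0.0012], "dr": [0, 0, 0.042], "jaw": 1},
    {"dp": [-0.0077, 0.0347, 0.0012], "dr": [0, 0, 0.047], "jaw": 1}
  ]
}}

```text
clock: 6.85
position: [0.4732, -0.0487, 0.0656]
ee_rot: [-178.9, 0.7, -178.2]
contact_force: [-0.2, -3.7, 7.0]
opening: 0.0003
grip_force: 3.6
```

```bash
python3 st.py
```

```text
t 6.85 pos [473.1613 -48.6661  65.5736] rot [-178.8679    0.6503 -178.1538] F [-0.2217 -3.6943  7.0178] M [-0.5404  0.1314  0.0138] | tester-frame mm [-54.9452  -0.5076  59.5733]
```

```bash
cat > cp.py <<'E'
from fit import *
def coupon(w,guess=None,slope=0,verbose=True):
    """fit coupon (tester x,y,yaw) from wrist picture; guess in tester frame"""
    q=np.load("q2.npy");Rt,pt=H(q);o=q[15:18]
    hsv=cv2.cvtColor(w["image"],cv2.COLOR_RGB2HSV)
    m=cv2.inRange(hsv,(10,90,90),(100,255,255))  # brass+green
    m=cv2.morphologyEx(m,cv2.MORPH_CLOSE,np.ones((9,9)))
    def poly(v):
        c,s=np.cos(v[2]),np.sin(v[2]);C=np.array([(.04,.032),(.04,-.032),(-.04,-.032),(-.04,.032)])
        e=np.concatenate([np.linspace(C[i],C[(i+1)%4],60,endpoint=False) for i in range(4)])
        e=e@np.array([[c,s],[-s,c]])+v[:2];z=.058-slope*np.clip(v[0]+.03,0,None)*0-slope*(np.clip(e[:,0]+.03,0,None) if slope else 0)
        return proj(w,np.c_[e,np.ones(len(e))*z]@Rt.T+pt+o)
    g=np.array(guess);pg=np.int32(poly(g)).reshape(-1,1,2)
    n,lab=cv2.connectedComponents(m);roi=np.zeros_like(m);cv2.fillPoly(roi,[pg],1)
    k=np.bincount(lab[(roi>0)&(m>0)]).argmax();mm=np.uint8(lab==k)
    cs=max(cv2.findContours(mm,cv2.RETR_EXTERNAL,cv2.CHAIN_APPROX_NONE)[0],key=len)[:,0].astype(float)
    dark=cv2.dilate(np.uint8(w["image"].max(2)<75),np.ones((7,7)))
    d0=np.array([abs(cv2.pointPolygonTest(pg.astype(np.float32),(float(a),float(b)),True)) for a,b in cs])
    ok=(dark[cs[:,1].astype(int),cs[:,0].astype(int)]==0)&(d0<14)&(cs[:,1]<300)
    cs=cs[ok]
    f=lambda v:np.array([cv2.pointPolygonTest(poly(v).astype(np.float32).reshape(-1,1,2),(float(a),float(b)),True) for a,b in cs])
    r=least_squares(f,g,x_scale=[.01,.01,.1],loss='soft_l1',diff_step=1e-3)
    if verbose: print("coupon tester mm",r.x[:2]*1e3,"yaw",np.degrees(r.x[2]),"n",len(cs),"rms",np.sqrt(np.mean(r.fun**2)))
    return r.x,poly(r.x)
E
python3 - <<'E'
from cp import *
w=dict(np.load("w1.npz"));w["fish"]=True
coupon(w,[-.054,.0025,.238])
w=cam("wrist");coupon(w,[-.0415,.0017,.09])
coupon(w,[-.044,.0017,.12])
E
```

```text
coupon tester mm [-54.1907   2.6246] yaw 13.890810390906042 n 296 rms 0.7703094219967401
coupon tester mm [-41.1584  -1.6734] yaw 5.30215357441398 n 325 rms 2.5310743320166393
coupon tester mm [-41.1583  -1.6736] yaw 5.303028060960742 n 325 rms 2.5310727212150894
```

Call:
{"name": "send_rows", "arguments": {
  "deltas": [
    {"dp": [0.0001, 0.002, 0.0005], "dr": [0, 0, 0.001], "jaw": 1},
    {"dp": [0.0002, 0.005, 0.0005], "dr": [0, 0, 0.003], "jaw": 1},
    {"dp": [0.0004, 0.009, 0.0005], "dr": [0, 0, 0.006], "jaw": 1},
    {"dp": [0.0006, 0.013, 0.0005], "dr": [0, 0, 0.009], "jaw": 1},
    {"dp": [0.0008, 0.017, 0.0005], "dr": [0, 0, 0.012], "jaw": 1},
    {"dp": [0.001, 0.021, 0.0005], "dr": [0, 0, 0.015], "jaw": 1},
    {"dp": [0.0012, 0.025, 0.0005], "dr": [0, 0, 0.018], "jaw": 1},
    {"dp": [0.0014, 0.029, 0.0005], "dr": [0, 0, 0.021], "jaw": 1},
    {"dp": [0.0016, 0.033, 0.0005], "dr": [0, 0, 0.024], "jaw": 1},
    {"dp": [0.0018, 0.037, 0.0005], "dr": [0, 0, 0.027], "jaw": 1},
    {"dp": [0.002, 0.041, 0.0005], "dr": [0, 0, 0.0294], "jaw": 1},
    {"dp": [0.0022, 0.045, 0.0005], "dr": [0, 0, 0.0294], "jaw": 1},
    {"dp": [0.0024, 0.049, 0.0005], "dr": [0, 0, 0.0294], "jaw": 1},
    {"dp": [0.0025, 0.053, 0.0005], "dr": [0, 0, 0.0294], "jaw": 1},
    {"dp": [0.0025, 0.057, 0.0005], "dr": [0, 0, 0.0294], "jaw": 1},
    {"dp": [0.0025, 0.06, 0.0005], "dr": [0, 0, 0.0294], "jaw": 1}
  ]
}}

```text
clock: 8.5
position: [0.4723, -0.0249, 0.0655]
ee_rot: [-178.9, 0.9, 176.6]
contact_force: [0.2, -2.7, 9.9]
opening: -0.0001
grip_force: 4.7
```

```bash
python3 st.py
python3 - <<'E'
from cp import *
w=cam("wrist");v,p=coupon(w,[-.0175,.000,.0])
cv2.polylines(w["image"],[np.int32(np.round(p))],True,(255,0,255),1);save(w,"w4",(120,60,512,354),2)
E
```

```text
t 8.5 pos [472.2502 -24.9427  65.5238] rot [-178.9087    0.8511  176.5828] F [ 0.1741 -2.6564  9.9031] M [-0.6842  0.0138 -0.043 ] | tester-frame mm [-31.274    1.289   59.8489]
coupon tester mm [-17.8831  -1.331 ] yaw 0.03980024253565624 n 324 rms 2.1693269302204174
```

View pics/w4.png

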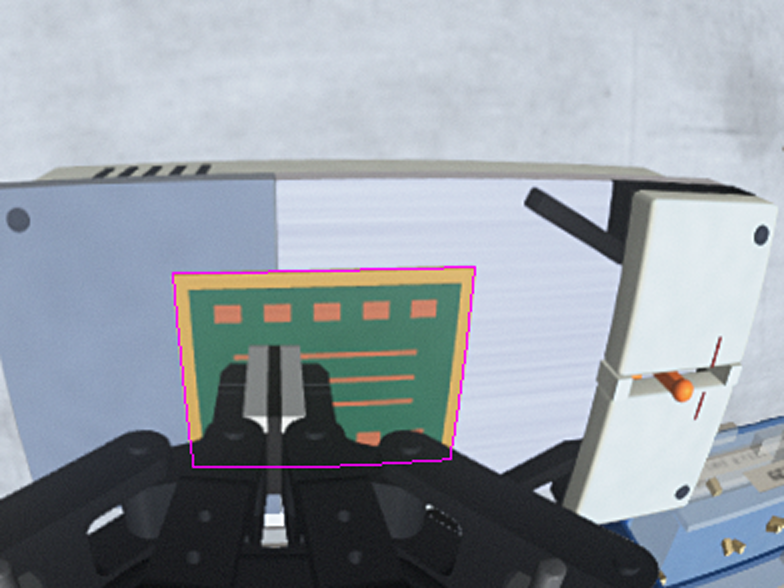

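The coupon has followed: it is square, with its corners at (173,274) and (475,267) in the crop, and the fit overlay matches. Next I'll check the slot centre line against the hood slit at (603–740, 370) and the upper guide tip at (533,195).

Run:
```python
from cp import *
w=cam("wrist");q=np.load("q2.npy");o=q[15:18]
for name,qq in (("fit",q),("level",np.r_[q[:2],q[2]+.0008,0,0,q[5:]])):
    Rt,pt=H(qq)
    X=np.array([(.065,0,.0725),(.115,0,.0725),(.065,.055,.0725),(.065,-.055,.0725),(.115,.055,.0725),(.037,.045,.0605),(-.03,.055,.055),(-.115,.055,.055),(.09,0,.0725)])
    print(name,(proj(w,X@Rt.T+pt+o)-[120,60])*2)
```

```text
fit [[612.5026 380.7258]
 [733.9366 364.6824]
 [647.5585 191.7742]
 [570.4606 521.3906]
 [772.3992 196.4117]
 [532.4934 216.834 ]
 [276.3909 175.7241]
 [-30.2484 189.4729]
 [677.9968 372.6775]]
level [[611.9675 385.3456]
 [735.5875 369.6837]
 [648.5752 195.378 ]
 [568.9639 525.4063]
 [775.9735 200.2287]
 [531.9199 219.9202]
 [273.4743 177.7646]
 [-31.6345 190.5491]
 [678.6128 377.5377]]
```

Run:
```python
from cp import *
w1=dict(np.load("w1.npz"));w1["fish"]=True;w4=cam("wrist")
f1=lambda a:(np.array(a,float)+.5)/3+[140,32]-.5
f4=lambda a:(np.array(a,float)+.5)/2+[120,60]-.5
D1=[((-.115,.055,.055),(107,46)),((-.115,-.055,.055),(49,375)),((-.03,.055,.055),(368,94)),((-.03,-.055,.055),(295,426))]
D4=[((-.03,.055,.055),(275,178))]
# symmetric pairs -> midpoints should lie on y=0 ; (picture, f, px, height)
S=[("red1",0,(727,371),.0725),("guide tips",0,(536,312),.0605),("guide ends",0,(614,331.5),.0605),("red4",1,(708.5,378),.0725)]
def res(v,full=False):
    q=np.r_[v[:2],.0076,v[2],v[3],v[4]];o=v[5:8];Rt,pt=H(q);out=[]
    P=lambda L:np.array(L)@Rt.T+pt+o
    a=proj(w1,P([x for x,_ in D1]))-f1([y for _,y in D1]);b=proj(w4,P([x for x,_ in D4]))-f4([y for _,y in D4])
    for n,i,px,z in S:
        w=(w1,w4)[i];u=(f1,f4)[i](px)
        c,d=ray(w,u);c=c-o;c2=Rt.T@(c-pt);d2=d[0]@Rt;s=(z-c2[2])/d2[2];h=c2+s*d2;out.append(h[1]/.0006)
        if full: print(n,h*1e3)
    if full: print(a,b)
    return np.r_[a.ravel()*1.5,b.ravel()*1.5,out,o/.0015,v[2]/.006,(v[3]-.002)/.003]
r=least_squares(res,[.475,.0055,0,0,1.533,0,0,0],x_scale=[.01,.01,.02,.02,.02,.001,.001,.001])
res(r.x,True);v=r.x;print(v,np.degrees(v[2:5]))
q=np.zeros(18);q[:6]=[v[0],v[1],.0076,*v[2:5]];q[15:18]=v[5:8];np.save("q2.npy",q)
coupon(w4,[-.018,-.001,0]);s=bot.state();Rt,pt=H(q);print("tcp tester",Rt.T@(s["position"]-pt)*1e3)
```

```text
red1 [100.5787  -0.6262  72.5   ]
guide tips [36.5035  0.3868 60.5   ]
guide ends [63.3227  0.6986 60.5   ]
red4 [101.2461  -0.5447  72.5   ]
[[-0.5371 -0.1256]
 [-0.433  -0.0834]
 [ 0.3074 -0.2148]
 [-0.3188  0.2482]] [[0.4705 0.0552]]
[ 0.4736  0.0061  0.0014  0.0003  1.5309 -0.     -0.     -0.    ] [ 0.0818  0.0178 87.7162]
coupon tester mm [-17.581  -0.435] yaw 0.4088711710371113 n 317 rms 0.8970253737651428
tcp tester [-30.9932   0.2408  57.8838]
```

The refit is consistent: tester level, slot axis found to about 0.6 mm, coupon at (-17.6, -0.4) mm and 0.4° off square. Next is the crossing of the ridge.

Call:
{"name": "send_rows", "arguments": {
  "deltas": [
    {"dp": [0.0001, 0.002, 0.0002], "dr": [0, 0, 0.0005], "jaw": 1},
    {"dp": [0.0002, 0.005, 0.0003], "dr": [0, 0, 0.001], "jaw": 1},
    {"dp": [0.0004, 0.0085, 0.0003], "dr": [0, 0, 0.0015], "jaw": 1},
    {"dp": [0.0006, 0.012, 0.0003], "dr": [0, 0, 0.002], "jaw": 1},
    {"dp": [0.0007, 0.0155, 0.0003], "dr": [0, 0, 0.0023], "jaw": 1},
    {"dp": [0.0008, 0.019, 0.0003], "dr": [0, 0, 0.0023], "jaw": 1},
    {"dp": [0.001, 0.0225, 0.0003], "dr": [0, 0, 0.0023], "jaw": 1},
    {"dp": [0.0011, 0.026, 0.0003], "dr": [0, 0, 0.0023], "jaw": 1},
    {"dp": [0.0012, 0.0295, 0.0003], "dr": [0, 0, 0.0023], "jaw": 1},
    {"dp": [0.0014, 0.033, 0.0003], "dr": [0, 0, 0.0023], "jaw": 1},
    {"dp": [0.0015, 0.036, 0.0003], "dr": [0, 0, 0.0023], "jaw": 1},
    {"dp": [0.0015, 0.0375, 0.0003], "dr": [0, 0, 0.0023], "jaw": 1}
  ]
}}

```text
clock: 9.85
position: [0.4723, -0.0097, 0.0649]
ee_rot: [-178.9, 0.8, 176.2]
contact_force: [0.8, -2.3, 8.5]
opening: -0.0
grip_force: 4.2
```

```bash
python3 st.py
python3 - <<'E'
from cp import *
w=cam("wrist");[coupon(w,[-.0025,.000,.0],sl) for sl in (0,.02,.04)]
E
```

```text
t 9.85 pos [472.2604  -9.6635  64.9397] rot [-178.9441    0.8269  176.1805] F [ 0.7754 -2.3081  8.4646] M [-0.6279  0.0141  0.0167] | tester-frame mm [-15.8661   0.7908  57.3337]
coupon tester mm [-2.8747  0.3596] yaw 0.6893679997626138 n 317 rms 1.356719691783194
coupon tester mm [-2.6257  0.1515] yaw 0.25367525603683994 n 317 rms 1.0565928076660163
coupon tester mm [-2.4346 -0.0543] yaw -0.11844159811129885 n 317 rms 0.7725392791028786
```

Call:
{"name": "send_rows", "arguments": {
  "deltas": [
    {"dp": [0.0001, 0.002, 0.0003], "dr": [0.0005, 0, 0], "jaw": 1},
    {"dp": [0.0002, 0.005, 0.0005], "dr": [0.001, 0, 0], "jaw": 1},
    {"dp": [0.0003, 0.009, 0.0007], "dr": [0.0015, 0, 0], "jaw": 1},
    {"dp": [0.0004, 0.013, 0.0008], "dr": [0.002, 0, 0], "jaw": 1},
    {"dp": [0.0005, 0.017, 0.0009], "dr": [0.0025, 0, 0], "jaw": 1},
    {"dp": [0.0006, 0.021, 0.001], "dr": [0.003, 0, 0], "jaw": 1},
    {"dp": [0.0007, 0.025, 0.001], "dr": [0.0035, 0, 0], "jaw": 1},
    {"dp": [0.0008, 0.029, 0.0011], "dr": [0.004, 0, 0], "jaw": 1},
    {"dp": [0.0009, 0.033, 0.0012], "dr": [0.0045, 0, 0], "jaw": 1},
    {"dp": [0.001, 0.037, 0.0013], "dr": [0.005, 0, 0], "jaw": 1},
    {"dp": [0.0011, 0.041, 0.0014], "dr": [0.0055, 0, 0], "jaw": 1},
    {"dp": [0.0012, 0.045, 0.0015], "dr": [0.006, 0, 0], "jaw": 1},
    {"dp": [0.0013, 0.049, 0.0015], "dr": [0.0065, 0, 0], "jaw": 1},
    {"dp": [0.0014, 0.053, 0.0016], "dr": [0.0067, 0, 0], "jaw": 1},
    {"dp": [0.0016, 0.057, 0.0017], "dr": [0.0067, 0, 0], "jaw": 1},
    {"dp": [0.0017, 0.061, 0.0018], "dr": [0.0067, 0, 0], "jaw": 1},
    {"dp": [0.0017, 0.0625, 0.0018], "dr": [0.0067, 0, 0], "jaw": 1}
  ]
}}

```text
clock: 11.6
position: [0.4731, 0.0155, 0.0637]
ee_rot: [-177.8, 0.8, 176.2]
contact_force: [-0.5, -2.2, 7.8]
opening: -0.0001
grip_force: 4.1
```

```bash
python3 st.py
python3 - <<'E'
from cp import *
w=cam("wrist");[coupon(w,[.0225,.000,.0],sl) for sl in (.035,.045)];v,p=coupon(w,[.0225,.000,.0],.041)
cv2.polylines(w["image"],[np.int32(np.round(p))],True,(255,0,255),1);save(w,"w5",(130,90,330,240),4)
E
```

```text
t 11.6 pos [473.0854  15.5341  63.7365] rot [-177.7577    0.8103  176.184 ] F [-0.4825 -2.2077  7.8037] M [-0.5716  0.0256 -0.0172] | tester-frame mm [ 9.3447  0.9689 56.1381]
coupon tester mm [22.8532  0.2336] yaw -0.1322849461806671 n 311 rms 1.0210680062829627
coupon tester mm [22.9542  0.0354] yaw -0.319637018324544 n 311 rms 0.8164976416936751
coupon tester mm [22.9145  0.1136] yaw -0.24001268072231033 n 311 rms 0.8974142451891888
```

View pics/w5.png

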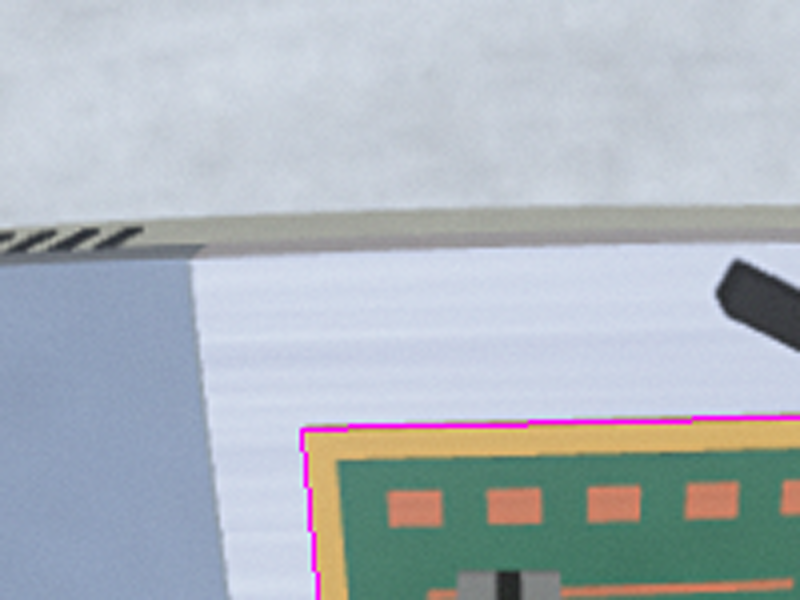

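Call:
{"name": "send_rows", "arguments": {
  "deltas": [
    {"dp": [0, 0.0005, 0.0004], "dr": [0, 0, -0.0004], "jaw": 1},
    {"dp": [0.0001, 0.0015, 0.0008], "dr": [0, 0, -0.0008], "jaw": 1},
    {"dp": [0.0001, 0.003, 0.0011], "dr": [0.0003, 0, -0.0012], "jaw": 1},
    {"dp": [0.0002, 0.0055, 0.0012], "dr": [0.0006, 0, -0.0017], "jaw": 1},
    {"dp": [0.0002, 0.008, 0.0012], "dr": [0.001, 0, -0.0017], "jaw": 1},
    {"dp": [0.0003, 0.0105, 0.0012], "dr": [0.0014, 0, -0.0017], "jaw": 1},
    {"dp": [0.0003, 0.013, 0.0013], "dr": [0.0018, 0, -0.0017], "jaw": 1},
    {"dp": [0.0004, 0.0155, 0.0013], "dr": [0.002, 0, -0.0017], "jaw": 1},
    {"dp": [0.0005, 0.018, 0.0013], "dr": [0.002, 0, -0.0017], "jaw": 1},
    {"dp": [0.0005, 0.0205, 0.0014], "dr": [0.002, 0, -0.0017], "jaw": 1},
    {"dp": [0.0006, 0.023, 0.0014], "dr": [0.002, 0, -0.0017], "jaw": 1},
    {"dp": [0.0007, 0.0255, 0.0014], "dr": [0.002, 0, -0.0017], "jaw": 1},
    {"dp": [0.0007, 0.0275, 0.0014], "dr": [0.002, 0, -0.0017], "jaw": 1}
  ]
}}

```text
clock: 12.95
position: [0.4741, 0.0262, 0.0632]
ee_rot: [-177.4, 0.9, 176.5]
contact_force: [0.0, -2.3, 11.0]
opening: -0.0002
grip_force: 5.3
```

```bash
python3 st.py
python3 - <<'E'
from cp import *
w=cam("wrist");coupon(w,[.0335,.000,.0],.047)
E
```

```text
t 12.95 pos [474.0863  26.1673  63.2331] rot [-177.3585    0.8633  176.474 ] F [ 0.0444 -2.3277 11.0223] M [-0.8028  0.044  -0.0375] | tester-frame mm [20.0095  0.3918 55.6388]
coupon tester mm [33.4064 -0.6099] yaw -0.5348017604058535 n 283 rms 5.779320162119464
```

Call:
{"name": "send_rows", "arguments": {
  "deltas": [
    {"dp": [0, 0.001, 0.0002], "dr": [0, 0, 0], "jaw": 1},
    {"dp": [0.0001, 0.003, 0.0003], "dr": [0, 0, 0], "jaw": 1},
    {"dp": [0.0001, 0.0055, 0.0003], "dr": [0, 0, 0], "jaw": 1},
    {"dp": [0.0002, 0.008, 0.0003], "dr": [0, 0, 0], "jaw": 1},
    {"dp": [0.0003, 0.0105, 0.0003], "dr": [0, 0, 0], "jaw": 1},
    {"dp": [0.0004, 0.013, 0.0003], "dr": [0, 0, 0], "jaw": 1},
    {"dp": [0.0005, 0.0155, 0.0003], "dr": [0, 0, 0], "jaw": 1},
    {"dp": [0.0006, 0.018, 0.0003], "dr": [0, 0, 0], "jaw": 1},
    {"dp": [0.0006, 0.0205, 0.0003], "dr": [0, 0, 0], "jaw": 1},
    {"dp": [0.0007, 0.023, 0.0003], "dr": [0, 0, 0], "jaw": 1},
    {"dp": [0.0008, 0.0255, 0.0003], "dr": [0, 0, 0], "jaw": 1},
    {"dp": [0.0009, 0.028, 0.0003], "dr": [0, 0, 0], "jaw": 1},
    {"dp": [0.001, 0.0305, 0.0003], "dr": [0, 0, 0], "jaw": 1},
    {"dp": [0.001, 0.0325, 0.0003], "dr": [0, 0, 0], "jaw": 1}
  ]
}}

```text
clock: 14.4
position: [0.4746, 0.0381, 0.0627]
ee_rot: [-177.2, 0.9, 176.4]
contact_force: [-0.4, -6.7, 11.6]
opening: 0.0001
grip_force: 5.6
```

```bash
python3 st.py
python3 - <<'E'
from cp import *
w=cam("wrist");save(w,"w6",(130,90,396,290),3)
E
```

```text
t 14.4 pos [474.6161  38.1332  62.6766] rot [-177.22      0.8844  176.4392] F [-0.3662 -6.7272 11.6032] M [-1.3619  0.0834  0.0364] | tester-frame mm [31.9871  0.3384 55.0861]
```

View pics/w6.png

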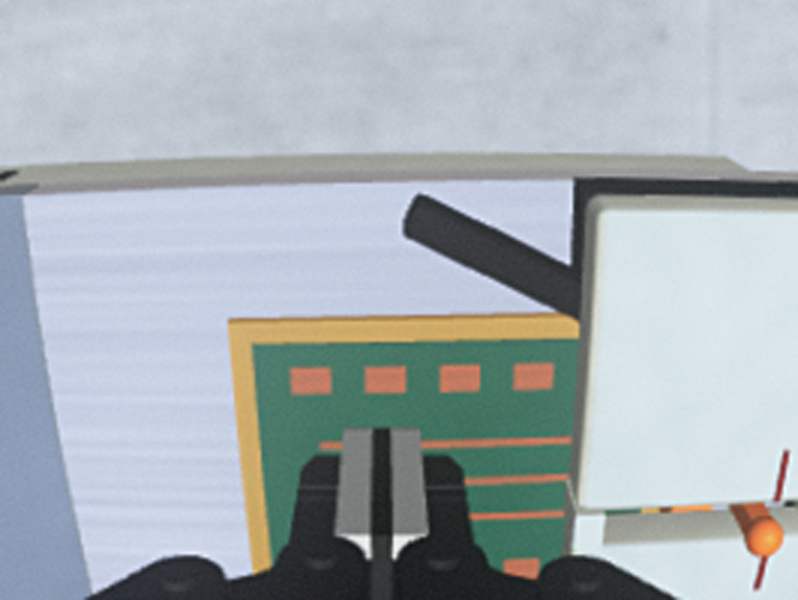

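The coupon is under the hood and the pin (763,537) is almost at the red marks. About 3.6 mm is left, so I'll go slowly.

Call:
{"name": "send_rows", "arguments": {
  "deltas": [
    {"dp": [0, 0.0012, 0.0003], "dr": [0, 0, 0], "jaw": 1},
    {"dp": [0, 0.0025, 0.0005], "dr": [0, 0, 0], "jaw": 1},
    {"dp": [0.0001, 0.0038, 0.0005], "dr": [0, 0, 0], "jaw": 1},
    {"dp": [0.0001, 0.005, 0.0005], "dr": [0, 0, 0], "jaw": 1},
    {"dp": [0.0002, 0.0062, 0.0005], "dr": [0, 0, 0], "jaw": 1},
    {"dp": [0.0002, 0.0075, 0.0005], "dr": [0, 0, 0], "jaw": 1},
    {"dp": [0.0002, 0.0087, 0.0005], "dr": [0, 0, 0], "jaw": 1},
    {"dp": [0.0002, 0.0087, 0.0005], "dr": [0, 0, 0], "jaw": 1}
  ]
}}

```text
clock: 15.25
position: [0.4748, 0.0414, 0.0625]
ee_rot: [-177.2, 0.9, 176.4]
contact_force: [-1.2, -7.2, 12.7]
opening: 0.0004
grip_force: 6.3
```

```bash
python3 st.py
```

```text
t 15.25 pos [474.7974  41.4178  62.4965] rot [-177.1925    0.8945  176.4371] F [-1.2476 -7.1633 12.6562] M [-1.5408  0.1499  0.0131] | tester-frame mm [35.2764  0.2879 54.907 ]
```

Call:
{"name": "send_rows", "arguments": {
  "deltas": [
    {"dp": [0, 0.0008, 0.0001], "dr": [0, 0, 0], "jaw": 1},
    {"dp": [0, 0.0016, 0.0002], "dr": [0, 0, 0], "jaw": 1},
    {"dp": [0, 0.002, 0.0002], "dr": [0, 0, 0], "jaw": 1},
    {"dp": [0, 0.002, 0.0002], "dr": [0, 0, 0], "jaw": 1}
  ]
}}

```text
clock: 15.65
position: [0.4748, 0.0415, 0.0625]
ee_rot: [-177.1, 0.9, 176.4]
contact_force: [-0.7, -8.1, 13.6]
opening: -0.0002
grip_force: 6.7
```

```bash
python3 st.py
python3 - <<'E'
from cp import *
w=cam("wrist");save(w,"w7",(200,150,400,300),4)
E
```

```text
t 15.65 pos [474.7955  41.5304  62.4792] rot [-177.0993    0.8967  176.4184] F [-0.6875 -8.0814 13.6288] M [-1.9064  0.2307  0.0217] | tester-frame mm [35.3889  0.2943 54.8898]
```

View pics/w7.png

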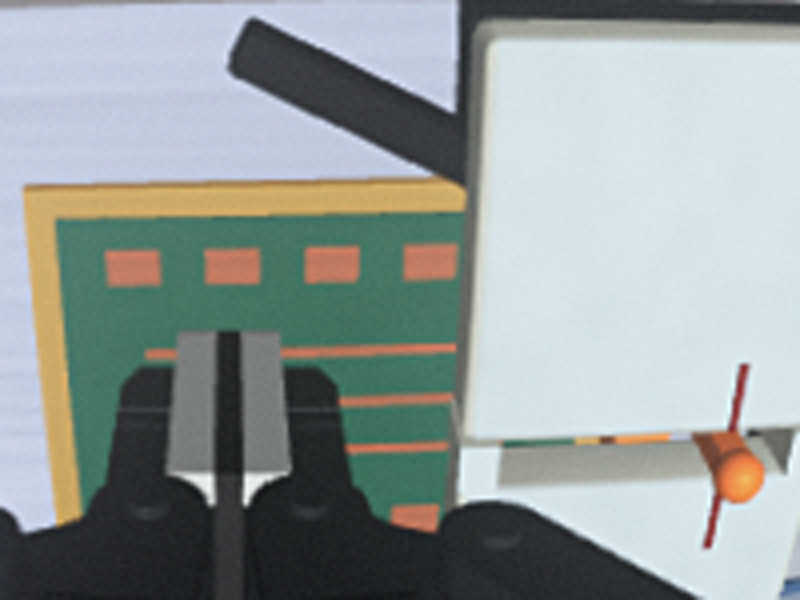

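The pin ball is now at (740,475), next to the red marks (742,365)–(708,548), and motion has nearly stopped. I'll work out the pin's travel from the two wrist views.

Run:
```python
from cp import *
q=np.load("q2.npy");Rt,pt=H(q);o=q[15:18]
w1=dict(np.load("w1.npz"));w1["fish"]=True;w=cam("wrist")
def at(w,u,z):
    c,d=ray(w,u);c2=Rt.T@(c-o-pt);d2=d[0]@Rt;return (c2+(z-c2[2])/d2[2]*d2)*1e3
u1=(np.array([697,362])+.5)/3+[140,32]-.5;u2=(np.array([740,475])+.5)/4+[200,150]-.5
for z in (.074,.078,.082,.086,.09): print(z,at(w1,u1,z),at(w,u2,z))
for u in ((742,365),(708,548)): print("mark",at(w,(np.array(u)+.5)/4+[200,150]-.5,.0725))
# coupon rear edge corner
print("rear +y corner",at(w,(np.array([24,186])+.5)/4+[200,150]-.5,.058-.047*.039), "rear edge", at(w,(np.array([42,350])+.5)/4+[200,150]-.5,.058-.047*.039))
```

```text
0.074 [88.6295 -0.3476 74.    ] [102.2585  -2.5126  74.    ]
0.078 [86.8315  0.0523 78.    ] [100.3538   0.3459  78.    ]
0.082 [85.0335  0.4521 82.    ] [98.449   3.2045 82.    ]
0.086 [83.2355  0.8519 86.    ] [96.5442  6.0631 86.    ]
0.09 [81.4375  1.2518 90.    ] [94.6395  8.9216 90.    ]
mark [100.1139  13.304   72.5   ]
mark [100.6393 -15.6371  72.5   ]
rear +y corner [ 9.2167 31.6957 56.167 ] rear edge [ 9.5159  7.6981 56.167 ]
```

Call:
{"name": "send_rows", "arguments": {
  "deltas": [
    {"dp": [0, 0.001, 0], "dr": [0, 0, 0], "jaw": 1},
    {"dp": [0, 0.002, 0], "dr": [0, 0, 0], "jaw": 1},
    {"dp": [0, 0.003, 0], "dr": [0, 0, 0], "jaw": 1},
    {"dp": [0, 0.003, 0], "dr": [0, 0, 0], "jaw": 1}
  ]
}}

```text
clock: 16.15
position: [0.475, 0.0427, 0.0625]
ee_rot: [-177.1, 0.9, 176.4]
contact_force: [-1.6, -8.4, 12.9]
opening: 0.0
grip_force: 6.6
```

```bash
python3 st.py
```

```text
t 16.15 pos [474.9733  42.6831  62.4546] rot [-177.0974    0.9067  176.4152] F [-1.5796 -8.3991 12.8901] M [-1.9397  0.1938 -0.0102] | tester-frame mm [36.5478  0.1625 54.8657]
```

```bash
cat > pin.py <<'E'
from cp import *
q=np.load("q2.npy");Rt,pt=H(q);o=q[15:18]
def at(w,u,z):
    c,d=ray(w,u);c2=Rt.T@(c-o-pt);d2=d[0]@Rt;return (c2+(z-c2[2])/d2[2]*d2)*1e3
w=cam("wrist")
a=cv2.cvtColor(w["image"][150:300,200:400],cv2.COLOR_RGB2GRAY)
hsv=cv2.cvtColor(w["image"],cv2.COLOR_RGB2HSV);m=cv2.inRange(hsv,(4,190,150),(16,255,255));m[:,:340]=0
n,l,st,c=cv2.connectedComponentsWithStats(m);k=1+st[1:,4].argmax();x,y,ww,hh,_=st[k]
u=(x+ww-6,y+hh-6);print("ball bbox",st[k],at(w,u,.077))
# coupon rear edge: brass start along rows
mm=cv2.inRange(hsv,(15,90,120),(32,255,255))
for r in (205,215,225,235,245):
    cc=np.where(mm[r,150:300]>0)[0]
    if len(cc): print(r,150+cc[0],at(w,(149.5+cc[0],r),.058-.047*.039))
save(w,"last",(200,150,400,300),4)
E
python3 pin.py
```

```text
Traceback (most recent call last):
  File "pin.py", line 8, in <module>
    n,l,st,c=cv2.connectedComponentsWithStats(m);k=1+st[1:,4].argmax();x,y,ww,hh,_=st[k]
                                                     ~~~~~~~~~~~~~~~^^
ValueError: attempt to get argmax of an empty sequence
```

```bash
sed -i 's/(4,190,150),(16,255,255)/(3,130,120),(19,255,255)/' pin.py; python3 pin.py; python3 st.py
```

```text
ball bbox [376 258  13  18 161] [101.2511  -1.3601  77.    ]
205 204 [ 8.8222 26.6828 56.167 ]
215 205 [ 8.8328 20.9483 56.167 ]
225 206 [ 8.8207 15.0382 56.167 ]
235 207 [ 8.7848  8.9299 56.167 ]
245 209 [ 9.2957  2.6146 56.167 ]
t 16.25 pos [474.9678  42.6862  62.452 ] rot [-177.0977    0.9069  176.415 ] F [-1.6142 -9.0918 14.5555] M [-1.9691  0.1613 -0.0111] | tester-frame mm [36.5506  0.1681 54.8632]
```

View pics/last.png

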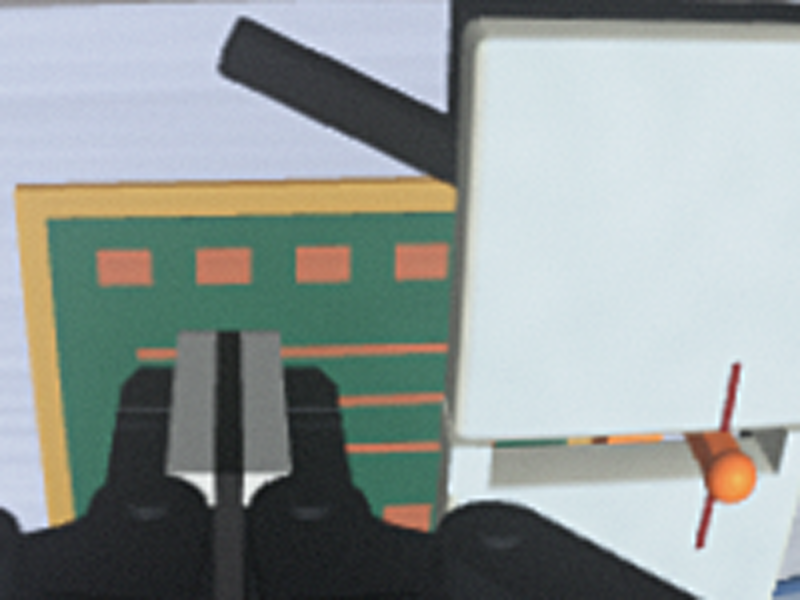

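In both views the coupon, hood and pin kept the same positions relative to each other while the fingertip crept about 1 mm over the face, so the carriage is at its stop. The coupon's rear edge is at about 9 mm, which puts its centre at 49, and the pin is at the marks. I'll release straight up.

Call:
{"name": "send_rows", "arguments": {
  "deltas": [
    {"dp": [0, 0, -0.0015], "dr": [0, 0, 0], "jaw": 1},
    {"dp": [0, 0, -0.003], "dr": [0, 0, 0], "jaw": 1},
    {"dp": [0, 0, -0.005], "dr": [0, 0, 0], "jaw": 1},
    {"dp": [0, 0, -0.007], "dr": [0, 0, 0], "jaw": 1},
    {"dp": [0, 0, -0.01], "dr": [0, 0, 0], "jaw": 1},
    {"dp": [0, 0, -0.02], "dr": [0, 0, 0], "jaw": 1},
    {"dp": [0, 0, -0.05], "dr": [0, 0, 0], "jaw": 1},
    {"dp": [0, 0, -0.1], "dr": [0, 0, 0], "jaw": 1},
    {"dp": [0, 0, -0.2], "dr": [0, 0, 0], "jaw": 1},
    {"dp": [0, 0, -0.3], "dr": [0, 0, 0], "jaw": 1},
    {"dp": [0, 0, -0.3], "dr": [0, 0, 0], "jaw": 1},
    {"dp": [0, 0, -0.3], "dr": [0, 0, 0], "jaw": 1}
  ]
}}

```text
clock: 17.45
position: [0.4718, 0.0514, 0.1806]
ee_rot: [-177.6, 0.7, 176.5]
contact_force: [-0.4, -0.5, -1.1]
opening: 0.0002
grip_force: 0.0
```

```bash
python3 st.py
python3 - <<'E'
from cp import *
w=cam("wrist")
q=np.load("q2.npy");Rt,pt=H(q);o=q[15:18]
def at(u,z):
    c,d=ray(w,u);c2=Rt.T@(c-o-pt);d2=d[0]@Rt;return (c2+(z-c2[2])/d2[2]*d2)*1e3
hsv=cv2.cvtColor(w["image"],cv2.COLOR_RGB2HSV);mm=cv2.inRange(hsv,(15,90,120),(32,255,255))
for y in (.028,.02,.01,0,-.01):
    e=proj(w,(np.array([.009,y,.0562])@Rt.T+pt+o))[0];r=int(round(e[1]));s=mm[r,int(e[0])-25:int(e[0])+25];i=np.where(s>0)[0]
    if len(i): print(y,at((int(e[0])-25+i[0]-.5,r),.0562))
m=cv2.inRange(hsv,(3,130,120),(19,255,255));e=proj(w,(np.array([.1005,0,.077])@Rt.T+pt+o))[0];print("pin expected",e)
a,b=int(e[0]),int(e[1]);ys,xs=np.where(m[b-9:b+10,a-9:a+10]>0);print("orange near",xs.mean()+a-9,ys.mean()+b-9,at((xs.mean()+a-9,ys.mean()+b-9),.076))
E
```

```text
t 17.45 pos [471.8003  51.3976 180.5669] rot [-177.5532    0.6546  176.5244] F [-0.4213 -0.4689 -1.1282] M [ 0.0427  0.0644 -0.0228] | tester-frame mm [ 45.0922   3.8489 172.9755]
0.028 [ 9.1674 27.5992 56.2   ]
0.02 [ 9.6873 20.1132 56.2   ]
0.01 [ 9.1112  9.6662 56.2   ]
0 [ 9.4932 -0.0464 56.2   ]
-0.01 [ 8.908  -9.9753 56.2   ]
pin expected [326.5611 194.0112]
orange near 324.8524590163934 192.7377049180328 [99.1207  0.8156 76.    ]
```

Run:
```python
from cp import *
q=np.load("q2.npy");Rt,pt=H(q);o=q[15:18]
w1=dict(np.load("w1.npz"));w1["fish"]=True
for w,x in ((w1,.0868),(cam("wrist"),.1005)):
    def at(u,z):
        c,d=ray(w,u);c2=Rt.T@(c-o-pt);d2=d[0]@Rt;return (c2+(z-c2[2])/d2[2]*d2)*1e3
    hsv=cv2.cvtColor(w["image"],cv2.COLOR_RGB2HSV);m=cv2.inRange(hsv,(3,150,120),(13,255,255))
    e=proj(w,(np.array([x,0,.077])@Rt.T+pt+o))[0];a,b=int(e[0]),int(e[1])
    ys,xs=np.where(m[b-7:b+8,a-7:a+8]>0);print(e,len(xs),at((xs.mean()+a-7,ys.mean()+b-7),.077),at((xs.max()+a-7-2.5,ys.mean()+b-7),.077))
print(bot.state()["contact_force"]);print(bot.close_job())
```

```text
[371.5711 152.1594] 17 [85.0514 -0.2359 77.    ] [85.6662 -0.0772 77.    ]
[326.8824 196.0219] 31 [100.0474   0.7624  77.    ] [100.9998   0.7526  77.    ]
[ 0.6281  0.231  -0.1237]
the job is handed in; nothing more can be done
None
```

The coupon is loaded: it sits square under the hood at about 49 mm, with the orange carriage at its stop and its pin at the red marks. The highest press I read was about 15 N, the gripper is lifted clear, and the job was handed in at about 17.5 s; no verdict came back.

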